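# Find the key: load a pouring plate on the keyed resin stand

### The job

Lift the top (green) pouring plate off its nested stack without disturbing the plates below, set it down over the stand's round hub with its notch away from the yellow key so that it sits cocked on the key, and let go. Then push it round by its ear until the notch finds the key and the plate drops flat, and swing the orange hold-down arm over its rim by the black knob, as far as it goes. Leave everything else on the table where it is.

Things in the scene. Friction and masses are not known exactly. Their poses are not given: they have to be found in the camera images.
- plate_top: Green plastic pouring plate, 0.13 to 0.25 kg, uppermost of three. Origin: centre of its underside, z up; notch at its +x, ear at -x. Ring foot 84 mm outside, 59 mm inside diameter, 20 mm high, closed on top by a 4 mm web level with the ring top (16 mm of hollow open below). On top a plain round boss, 56 mm diameter, 14 mm high, to hold it by (34 mm over all).
- plate_top_ear (a point): Point on the green plate's flat ear, 60 mm from its centre, 15 mm above the underside. The ear sticks out of the ring at the plate's -x to 72 mm from the centre, is 14 mm wide and 10 mm thick (10 to 20 mm above the underside).
- plate_top_notch (a point): Middle of the only notch in the green plate's ring, at its +x, 36 mm from its centre, 10 mm above the underside. The notch is 15 mm wide and runs through the ring's full height.
- plate_middle: Sand-coloured plate of the same shape, directly under the green one, origin 20 mm below it. It stays in the stack. Plates nest ring on ring, the boss of each standing with 1.5 mm play in the hollow of the one above: lift straight up by 15 mm or more to come free.
- plate_bottom: Blue plate of the same shape, bottom of the stack, origin 20 mm below the sand one's, on a round cork mat 4 mm thick, 170 mm diameter. It stays in the stack.
- stand: Keyed stand, fixed: black disc 152 mm diameter, 15 mm thick, with an aluminium hub on it (54 mm diameter, 15 mm high, top edge bevelled), a yellow key at its +x and a hold-down arm at its +y, on a low block level with the disc. Origin: centre of the disc's underside on the table, z up. A plate set over the hub turns freely about it; with its notch off the key it sits cocked by about 6 degrees, one side on the key.
- stand_seat (a point): Centre of the stand's disc on its top face (15 mm above the table), axes as the stand's: where the green plate's origin belongs. Seated, the plate's notch is over the key, its ring lies flat on the disc, its ear points to the stand's -x, and it has only about 8 degrees of turning play either way.
- stand_key (a point): On top of the yellow key, 40 mm from the stand's centre. The key is 10 mm wide and 8 mm high above the disc (top 23 mm above the table) and runs radially along the stand's +x from the hub out to 46 mm from the centre.
- holddown (a joint): Angle (rad) of the orange hold-down arm about its upright pivot: 0 = parked, pointing along the stand's +x; grows clockwise seen from above; about 1.57 = points at the stand's centre, over the seated plate's rim; stop at 1.6. It stays where it is left and takes about 1 N at the knob.
- holddown_pivot (a point): Pivot axis of the hold-down arm, at the stand's +y, 100 mm from its centre; this point 47 mm above the table. The arm is 14 mm wide, its end 62 mm from the pivot, its underside 39 mm and top 47 mm above the table (seated plate: ring top 35 mm, boss top 49 mm).
- holddown_knob (a point): Upright black knob on the hold-down arm, 14 mm diameter, 24 mm high (47 to 71 mm above the table), 50 mm from the pivot; this point is near its mid-height, 60 mm above the table.
- spray_can: Steel spray can with yellow cap, 60 mm diameter, 190 mm tall, standing; origin at the centre of its underside. Bystander.
- tape_roll: Roll of masking tape lying flat, 100 mm diameter, 24 mm high; origin at the centre of its underside. Bystander.
- mix_cup: Small blue mixing cup, 48 mm diameter, 40 mm tall; origin at the centre of its underside. Bystander.
- sand_cup: Small sand-coloured mixing cup, 48 mm diameter, 40 mm tall; origin at the centre of its underside. Bystander.
- brush: Paint brush lying on the table, 200 mm long. Bystander.
There are look-alikes about, which are no part of the job. Of the things that look like the plate_top, the middle-sized one is meant.

How it is judged:
By the outcome, as a careful person would: the job done as asked, in the order asked, and still so for the second after the job is handed in, with the robot touching nothing.
It also fails if it takes over 69 s, if anything falls off the work surface, if the arm or the gripper's body presses on something with over 40 N, if the wrist force passes 120 N, or if a joint passes its speed limit or range.

### The arm

A 6-joint arm with a two-finger parallel gripper is mounted at the origin on the work surface. World frame = base frame: x ahead of the robot, y to its left, z up, the work surface at z = 0. Lengths are in mm, angles in rad, forces in N, time in s.
With the tool pointing down it reaches from about 350 to 875 mm from the base axis. Payload 4.2 kg.
Tool frame: the origin (TCP) lies at the very end of the fingers, on their centre line; the grasp point (between the pads) lies 19 mm behind it; z points along the fingers, y is the line along which they close (so a half turn about z gives the same grasp; the last joint's range is limited). The gripper opens to 85 mm and grips with 20 to 120 N. Pads are 22 mm wide; open, the fingers measure 114 mm over their backs; the gripper's body (76 mm by 85 mm) begins 54 mm behind the grasp point. The pads swing forward as they close: fully open they stand 13 mm farther back than shut.
Start: joints at [1.558, 0.385, 0.008, 0, -1.194, -0.259], TCP at [167.759, 602.043, 202.112] pointing down, gripper open.
Joint ranges: [-3.14, 3.14], [-1.21, 2.06], [-1.07, 1.41], [-3.16, 2.05], [-2.99, -0.16], [-3.1, 3.1]. Speed limits (rad/s): [2.79, 2.79, 3.14, 3.14, 3.14, 3.14].

### API

Orientations are given as a unit quaternion [x, y, z, w].
In Python, from bench import arm, optics gives the robot as it stands. The module is installed in compiled form; this text tells all that it offers.
- The arm moves only by the tool step_arm, never from a script. Its argument "motion" is a list of rows, each an object with "dr": the turn, a rotation vector about the tool's x, y, z in units of 8 degrees (1.0 is 8 degrees), a list of three; "slide": the shift along the tool's x, y, z in mm, a list of three; "jaw": the finger opening in mm, from 0 to 85.4. A call has exactly 8 rows; each row is the pose to reach, as a shift and turn from the pose commanded when the call began, along the tool's axes at that moment; what a row does not reach only later rows make up. A row lasts 1/8 s, in which the tool goes at most 62.5 mm and 10.7 degrees, less where a joint would pass 70% of its speed; a pose out of reach is approached as far as the arm can. A call with a gripper value outside its range is refused whole. The fingers move at their own pace and stop on an object; the grip force is fixed at half the most. Time passes only in rows, so rows that repeat a pose let the fingers close, or fill a call up. It gives the time, the measured TCP pose, the force, the opening and the grip force at its end, in the units of the state.
- arm.read_state(): the state, without advancing time (a new reading comes with each control period).
- optics.get_image(name): name is "scene" or "side" or "wrist"; returns the picture (400x640x3 uint8, blue, green, red); there is no depth.
- optics.camera_info(name): a dict with "camera_matrix" (3x3 intrinsics, pixels), "k1" (the pictures are not rectified: a ray, as slopes to the right and down, at radius r is drawn at 1 + k1 r^2 times it, then the intrinsics apply), "view" (4x4, takes a point from world to camera coordinates); the wrist camera has in their place "T_tool_cam" (4x4, takes a point from camera to tool coordinates, whose origin is the TCP and whose axes are the flange's). Camera axes: x right, y up, looking along -z (the intrinsics and any distortion apply to the point x, -y, -z); pixel columns grow to the right and rows downward; lengths in mm; the calibration is good to about 2 mm. A picture is of the moment at which its call begins: read the wrist's pose just before it. camera_info takes no time and is no camera call.
- arm.job_done(): hands the job in; it is judged then, once.
The state is a dict: "clock": time; "joints": joint angles; "joint_vel": joint speeds; "joint_efforts": joint torques, N m; "position": TCP position; "ee_rot": TCP orientation; "contact_force": force on the tool from outside, world axes, zero at the start; "wrist_torque": the same for the moment, N m; "gripper_width": finger opening in mm; "grasp_force": force on a finger pad.
Only numpy, scipy, OpenCV 4.12 (cv2) and the standard library are available. Lean on these libraries where they do the work, as an engineer would, in place of code of your own. Each camera call takes 0.05 s, during which the arm holds its last target. There are 200 camera calls.

## Working session

There is one attempt and no reset: what is moved stays moved. The work goes in short steps, Python scripts to look and compute and a tool call to move; the robot and the scene stay as the last step left them, time stands still between calls to the robot, and variables do not carry over. Pictures are saved under pics/ and viewed, at most 10 in all, crops included, and the job is handed in when it is done.

Besides the shell and the picture viewer there is one more tool, called after "Request:" as a command line: name --argument value ..., lists and objects as JSON in quotes. step_arm: Moves the arm, as the interface text tells. Its arguments: {"type":"object","properties":{"motion":{"type":"array","items":{"type":"object","properties":{"dr":{"type":"array","items":{"type":"number"}},"slide":{"type":"array","items":{"type":"number"}},"jaw":{"type":"number"}}}}},"required":["motion"]}

```bash
mkdir -p pics; cat > h.py <<'E'
import numpy as np,cv2
from bench import arm,optics
from scipy.spatial.transform import Rotation as R
def cam(n,st=None):
    c=optics.camera_info(n);K=np.array(c["camera_matrix"],float);k=c["k1"]
    if n=="wrist":
        st=st or arm.read_state();T=np.eye(4);T[:3,:3]=R.from_quat(st["ee_rot"]).as_matrix();T[:3,3]=st["position"]
        M=T@np.array(c["T_tool_cam"])
    else: M=np.linalg.inv(np.array(c["view"]))
    return K,k,M
def ray(C,u,v):
    K,k,M=C;p=np.array([(u-K[0,2])/K[0,0],(v-K[1,2])/K[1,1]]);q=p.copy()
    for _ in range(20): q=p/(1+k*(q@q))
    d=M[:3,:3]@np.array([q[0],-q[1],-1.]);return M[:3,3],d
def onz(C,u,v,z):
    o,d=ray(C,u,v);return o+d*(z-o[2])/d[2]
def pix(C,P):
    K,k,M=C;p=np.linalg.inv(M)@np.append(P,1.);s=np.array([p[0],-p[1]])/-p[2];s=s*(1+k*s@s)
    return K[:2,:2]@s+K[:2,2]
E
python3 - <<'E'
from h import *
for n in("scene","side"):
    cv2.imwrite(f"pics/{n}0.png",optics.get_image(n))
    K,k,M=cam(n);print(n,K.round(1).tolist(),k,M[:3,3].round(),M[:3,2].round(2))
c=optics.camera_info("wrist");print(c)
print(arm.read_state())
E
```

```text
scene [[411.9, 0.0, 317.2], [0.0, 411.9, 194.5], [0.0, 0.0, 1.0]] -0.0342578611213549 [1262.  525.  753.] [0.65 0.48 0.59]
side [[461.1, 0.0, 315.7], [0.0, 461.1, 199.6], [0.0, 0.0, 1.0]] -0.024559015223796905 [  225. -1016.   691.] [-0.26 -0.82  0.51]
{'camera_matrix': array([[291.52892343,   0.        , 320.70895853],
       [  0.        , 291.52892343, 199.20822279],
       [  0.        ,   0.        ,   1.        ]]), 'k1': -0.03692929624092975, 'T_tool_cam': array([[ 4.31256962e-04,  9.54350941e-01,  2.98687287e-01,
         7.70296310e+01],
       [ 9.99999761e-01, -2.50413674e-04, -6.43731224e-04,
         3.22804938e-01],
       [-5.39550118e-04,  2.98687493e-01, -9.54350821e-01,
        -1.72270924e+02],
       [ 0.00000000e+00,  0.00000000e+00,  0.00000000e+00,
         1.00000000e+00]])}
{'clock': 0.1, 'joints': array([ 1.55758577e+00,  3.85506790e-01,  6.77985337e-03, -3.91633278e-04,
       -1.19400434e+00, -2.58585992e-01]), 'joint_vel': array([ 0.00061034,  0.00021523,  0.00185304,  0.00058165,  0.00085447,
       -0.00044109]), 'joint_efforts': array([-1.11073063e-03, -3.93319702e+01,  1.88929921e+01,  4.19797540e+00,
       -2.59665117e-03,  4.78796352e-06]), 'position': array([167.64162872, 601.51050581, 201.12788077]), 'ee_rot': array([ 9.90769765e-01, -1.35551850e-01, -6.22422204e-05,  9.82478697e-04]), 'contact_force': array([0.44143069, 0.91862821, 0.14166016]), 'wrist_torque': array([-0.00944652, -0.02303449,  0.00289819]), 'grasp_force': 0.0, 'gripper_width': 85.84308557736097}
```

View pics/scene0.png

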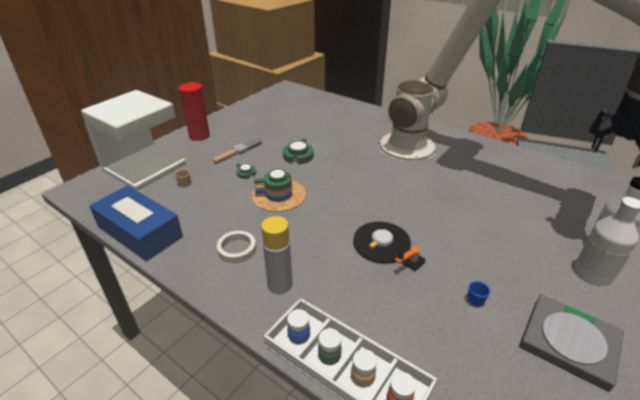

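View pics/side0.png

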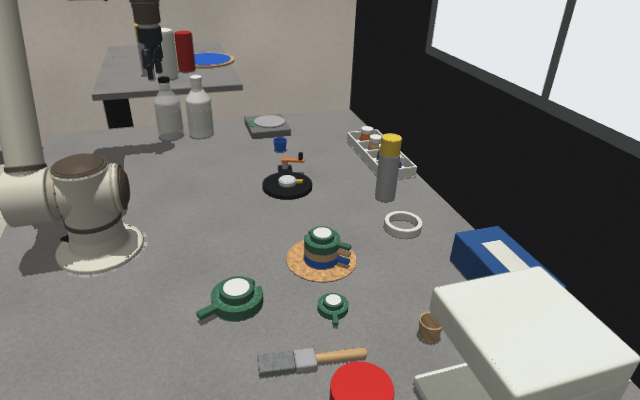

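The scene shows the stack on its cork mat at (278,190) and the stand at (382,241). In the side view they are at (322,250) and (288,184). Decoy green plates, one larger and one smaller, lie free on the table.

```bash
python3 - <<'E'
from h import *
def blobs(im,mask,box,mina=8):
    x0,y0,x1,y1=box;m=np.zeros_like(mask);m[y0:y1,x0:x1]=mask[y0:y1,x0:x1]
    n,l,s,c=cv2.connectedComponentsWithStats(m);return [(s[i,4],c[i].round(1)) for i in range(1,n) if s[i,4]>=mina]
B={"scene":dict(st=(245,165,312,212),sd=(350,218,432,272)),"side":dict(st=(285,222,360,280),sd=(258,148,316,200))}
for n in B:
    im=cv2.imread(f"pics/{n}0.png");hsv=cv2.cvtColor(im,cv2.COLOR_BGR2HSV);C=cam(n)
    H,S,V=cv2.split(hsv)
    wh=((S<50)&(V>150)).astype('u1');ye=((H>20)&(H<35)&(S>120)&(V>120)).astype('u1');orr=((H<15)&(S>150)&(V>130)).astype('u1');bk=(V<45).astype('u1')
    gr=((H>60)&(H<90)&(S>80)).astype('u1')
    for nm,m,b,z in(("boss",wh,'st',78),("hub",wh,'sd',28),("key",ye,'sd',23),("arm",orr,'sd',45),("black",bk,'sd',15),("green",gr,'st',60)):
        for a,c in blobs(im,m,B[n][b]): print(n,nm,a,c,onz(C,*c,z).round(0)[:2])
E
```

```text
scene boss 26 [247.2 166.7] [ 534. -282.]
scene boss 108 [276.9 173.1] [ 508. -185.]
scene hub 208 [382.1 235.9] [517. 182.]
scene key 29 [372.8 244. ] [553. 175.]
scene arm 105 [410.6 252.3] [546. 275.]
scene arm 20 [398.4 259.7] [586. 263.]
scene black 66 [376.8 258.5] [585. 206.]
scene black 30 [399.2 253.2] [535. 243.]
scene black 105 [413.7 263.6] [547. 289.]
scene green 8 [252.5 169.5] [ 517. -279.]
scene green 80 [274.7 181.1] [ 525. -181.]
side boss 161 [321.9 232. ] [ 510. -182.]
side hub 120 [286.8 179.1] [515. 180.]
side key 19 [299. 180.] [552. 174.]
side arm 40 [289.2 159.3] [547. 277.]
side black 21 [300. 156.] [604. 353.]
side black 881 [286.3 185.6] [510. 164.]
side green 669 [324.  243.5] [ 509. -203.]
```

Request:
step_arm --motion '[{"slide": [60,40,0]},{"slide": [115,80,0]},{"slide": [170,118,0]},{"slide": [225,156,0]},{"slide": [280,194,0]},{"slide": [335,232,0]},{"slide": [385,268,0]},{"slide": [420,293,0]}]'

```text
$.motion[0]: bad value
```

```bash
cat >> h.py <<'E'
def look(name):
    st=arm.read_state();im=optics.get_image("wrist");cv2.imwrite(f"pics/{name}.png",im);return im,cam("wrist",st),st
E
python3 - <<'E'
from h import *
im,C,st=look("w1");print(st["clock"],st["position"],st["ee_rot"].round(4))
for P in((515,181,15),):print(pix(C,P))
E
```

```text
0.1 [167.64162872 601.51050581 201.12788077] [ 9.908e-01 -1.356e-01 -1.000e-04  1.000e-03]
[ 628.54329983 -256.80075515]
```

View pics/w1.png

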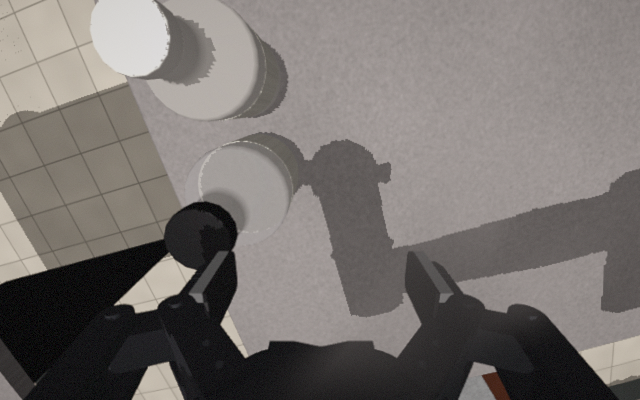

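The wrist view shows two bottles near the start at (200,235) and (130,40). I'll back away from them along tool +y first, raising a little.

Request:
step_arm --motion '[{"dr": [0,0,0],"jaw": 85,"slide": [0,50,-20]},{"dr": [0,0,0],"jaw": 85,"slide": [20,105,-30]},{"dr": [0,0,0],"jaw": 85,"slide": [70,140,-30]},{"dr": [0,0,0],"jaw": 85,"slide": [125,165,-30]},{"dr": [0,0,0],"jaw": 85,"slide": [180,190,-30]},{"dr": [0,0,0],"jaw": 85,"slide": [235,215,-30]},{"dr": [0,0,0],"jaw": 85,"slide": [290,240,-30]},{"dr": [0,0,0],"jaw": 85,"slide": [340,265,-30]}]'

```text
clock: 1.15
position: [425.3, 253.9, 232.1]
ee_rot: [0.991, -0.136, 0.0, -0.0]
contact_force: [0.9, -0.0, 0.3]
gripper_width: 85.1
grasp_force: 0.0
```

Request:
step_arm --motion '[{"dr": [0,0,0],"jaw": 85,"slide": [50,25,10]},{"dr": [0,0,0],"jaw": 85,"slide": [90,40,20]},{"dr": [0,0,0],"jaw": 85,"slide": [105,45,20]},{"dr": [0,0,0],"jaw": 85,"slide": [105,45,20]},{"dr": [0,0,0],"jaw": 85,"slide": [105,45,20]},{"dr": [0,0,0],"jaw": 85,"slide": [105,45,20]},{"dr": [0,0,0],"jaw": 85,"slide": [105,45,20]},{"dr": [0,0,0],"jaw": 85,"slide": [105,45,20]}]'

```text
clock: 2.15
position: [512.9, 184.3, 212.3]
ee_rot: [0.991, -0.135, 0.0, -0.0]
contact_force: [0.4, 0.1, 0.3]
gripper_width: 85.1
grasp_force: 0.0
```

```bash
python3 - <<'E'
from h import *
im,C,st=look("w2");print(st["clock"],st["position"],st["ee_rot"].round(4))
for P in((515,181,15),):print(pix(C,P))
E
```

```text
2.15 [512.92779928 184.33437965 212.32832764] [ 9.908e-01 -1.351e-01  1.000e-04 -1.000e-04]
[322.38539813 168.42558599]
```

View pics/w2.png

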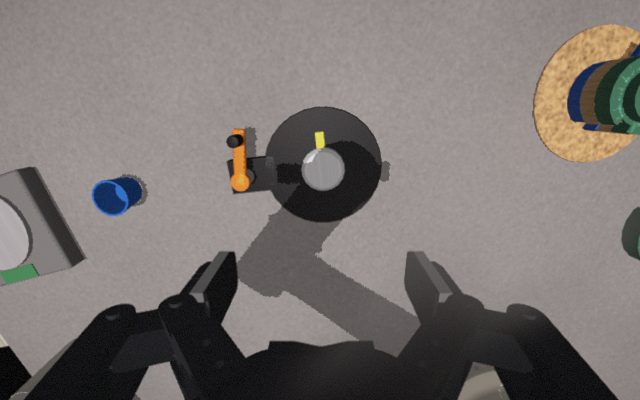

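The stand is seen from above: disc and hub at (323,167), key at (320,140), arm pivot at (240,182) and knob at (235,141). Next I measure these and move over the stack.

```bash
python3 - <<'E'
from h import *
im=cv2.imread("pics/w2.png");C=cam("wrist")
H,S,V=cv2.split(cv2.cvtColor(im,cv2.COLOR_BGR2HSV))
def cc(m,b):
    x0,y0,x1,y1=b;k=np.zeros(m.shape,'u1');k[y0:y1,x0:x1]=m[y0:y1,x0:x1]
    k=max(cv2.findContours(k,0,1)[0],key=cv2.contourArea);M=cv2.moments(k);return k,(M['m10']/M['m00'],M['m01']/M['m00'])
k,hub=cc((S<60)&(V>95),(295,140,350,195));print("hub",cv2.minEnclosingCircle(k),onz(C,*cv2.minEnclosingCircle(k)[0],30))
k,key=cc((H>20)&(H<35)&(S>120),(300,120,345,155));print("key",key,onz(C,*key,22))
k,a=cc((H<17)&(S>150)&(V>120),(220,120,270,200));print("arm",cv2.minAreaRect(k),onz(C,*a,47));
print("piv",onz(C,240,182,49))
k,a=cc((V<50),(222,130,240,152));print("knob",a,onz(C,*a,68))
# disc edge: fit ellipse to hull of dark
k,a=cc((V<62),(262,100,390,226));e=cv2.fitEllipse(cv2.convexHull(k));print("disc",e,onz(C,*e[0],15))
E
```

```text
hub ((322.5, 168.5), 21.691110610961914) [517.86761512 180.05450218  30.        ]
key (319.6049868766404, 139.34383202099735) [552.25831982 174.20435981  22.        ]
arm ((238.17562866210938, 167.13478088378906), (48.320350646972656, 18.107086181640625), 82.50414276123047) [546.06101676 273.87638069  47.        ]
piv [532.20111041 277.84387524  49.        ]
knob (233.50380517503802, 140.61339421613394) [580.3508695  262.32899669  68.        ]
disc ((321.5411376953125, 164.64126586914062), (113.42381286621094, 119.42265319824219), 75.33756256103516) [520.10656307 180.61490453  15.        ]
```

Request:
step_arm --motion '[{"dr": [0,0,0],"jaw": 85,"slide": [12,45,-10]},{"dr": [0,0,0],"jaw": 85,"slide": [27,100,-10]},{"dr": [0,0,0],"jaw": 85,"slide": [42,155,-10]},{"dr": [0,0,0],"jaw": 85,"slide": [57,210,-10]},{"dr": [0,0,0],"jaw": 85,"slide": [72,265,-10]},{"dr": [0,0,0],"jaw": 85,"slide": [85,318,-10]},{"dr": [0,0,0],"jaw": 85,"slide": [95,355,-10]},{"dr": [0,0,0],"jaw": 85,"slide": [95,355,-10]}]'

```text
clock: 3.2
position: [509.0, -185.6, 221.8]
ee_rot: [0.991, -0.137, -0.0, 0.0]
contact_force: [-0.6, 0.5, 0.2]
gripper_width: 85.3
grasp_force: 0.0
```

```bash
python3 - <<'E'
from h import *
im,C,st=look("w3");print(st["clock"],st["position"],st["ee_rot"].round(4))
E
```

```text
3.2 [ 509.0330316  -185.61060833  221.80896529] [ 9.905e-01 -1.375e-01 -2.000e-04  1.000e-04]
```

View pics/w3.png

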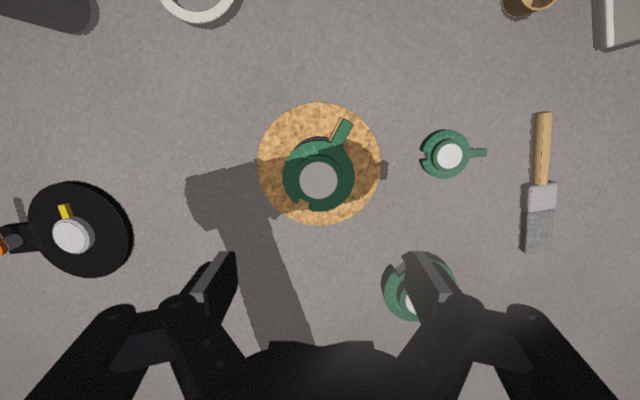

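The wrist view shows the green top plate with its boss at (318,180), ear tip at (344,126) and notch at about (302,203). The larger decoy sits near (418,285).

```bash
python3 - <<'E'
from h import *
im=cv2.imread("pics/w3.png");C=cam("wrist")
H,S,V=cv2.split(cv2.cvtColor(im,cv2.COLOR_BGR2HSV))
def cc(m,b):
    x0,y0,x1,y1=b;k=np.zeros(m.shape,'u1');k[y0:y1,x0:x1]=m[y0:y1,x0:x1]
    k=max(cv2.findContours(k,0,1)[0],key=cv2.contourArea);M=cv2.moments(k);return k,(M['m10']/M['m00'],M['m01']/M['m00'])
k,b=cc((S<40)&(V>80),(292,155,345,205));c,r=cv2.minEnclosingCircle(k);print("boss",c,r,b,onz(C,*c,78),onz(C,*b,78),np.linalg.norm(onz(C,c[0]+r,c[1],78)-onz(C,*c,78)))
k,g=cc((H>60)&(H<95)&(S>80)&(V>30),(270,110,365,215))
cv2.imwrite("pics/crop.png",cv2.resize(im[105:225,250:390],None,fx=4,fy=4,interpolation=2))
ring=onz(C,*c,78)
print("ear mid",onz(C,344,124,64),"notch",onz(C,302,204,64),"decoy",onz(C,418,285,15))
# green pixels farthest from the centre, on z=64
P=np.array([onz(C,*q[0],64)[:2] for q in k]);d=np.linalg.norm(P-ring[:2],axis=1);i=d>62;m=P[i].mean(0)-ring[:2];print(d.max(),np.degrees(np.arctan2(m[1],m[0])))
E
```

```text
boss (317.9132080078125, 179.9710693359375) 19.32573127746582 (317.91693049902, 179.82798130559323) [ 510.29673137 -181.98140282   78.        ] [ 510.45299417 -182.03007076   78.        ] 21.51984109176317
ear mid [ 560.19805652 -225.86050891   64.        ] notch [ 483.8876354  -154.62337645   64.        ] decoy [ 297.94807973 -278.58770765   15.        ]
70.85693488279557 -42.96347179161717
```

View pics/crop.png

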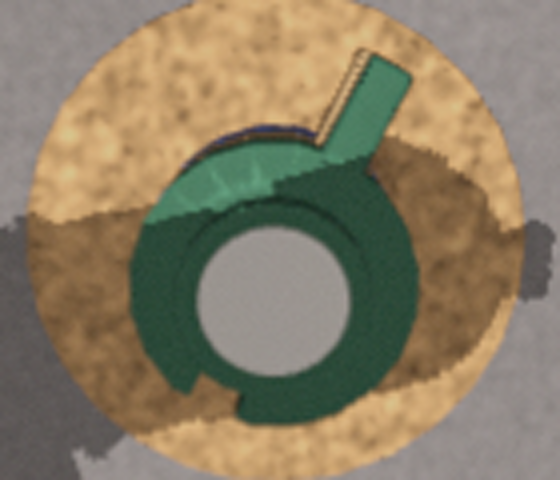

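Request:
step_arm --motion '[{"dr": [0,0,0],"jaw": 74,"slide": [0.3,-4,25]},{"dr": [0,0,0],"jaw": 74,"slide": [0.3,-4,55]},{"dr": [0,0,0],"jaw": 74,"slide": [0.3,-4,85]},{"dr": [0,0,0],"jaw": 74,"slide": [0.3,-4,110]},{"dr": [0,0,0],"jaw": 74,"slide": [0.3,-4,130]},{"dr": [0,0,0],"jaw": 74,"slide": [0.3,-4,145]},{"dr": [0,0,0],"jaw": 74,"slide": [0.3,-4,154]},{"dr": [0,0,0],"jaw": 74,"slide": [0.3,-4,158]}]'

```text
clock: 4.25
position: [511.0, -179.4, 64.0]
ee_rot: [0.991, -0.135, 0.0, 0.0]
contact_force: [0.9, -0.5, -0.2]
gripper_width: 73.6
grasp_force: 0.0
```

```bash
python3 - <<'E'
from h import *
im,C,st=look("w4");print(st["position"],st["ee_rot"].round(4),st["joints"].round(2),st["contact_force"].round(1),st["gripper_width"])
cv2.imwrite("pics/w4c.png",im[100:400,120:520])
E
```

```text
[ 510.9665488  -179.43360607   63.98821737] [ 9.908e-01 -1.352e-01  1.000e-04  0.000e+00] [-0.04  0.39 -0.38  0.   -0.8   1.34] [ 0.9 -0.5 -0.2] 73.59275387819716
```

View pics/w4c.png

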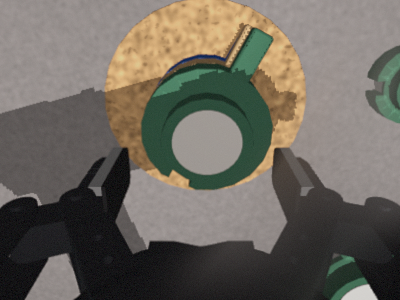

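The fingers straddle the boss at crop (207,143), but their midline is near 201, so about 3 mm off. Computing the correction.

```bash
python3 - <<'E'
from h import *
im=cv2.imread("pics/w4.png");st=arm.read_state();C=cam("wrist",st)
H,S,V=cv2.split(cv2.cvtColor(im,cv2.COLOR_BGR2HSV))
k=np.zeros(H.shape,'u1');k[195:290,280:375]=((S<40)&(V>90))[195:290,280:375]
k=max(cv2.findContours(cv2.morphologyEx(k,cv2.MORPH_OPEN,np.ones((5,5))),0,1)[0],key=cv2.contourArea);c,r=cv2.minEnclosingCircle(k)
P=onz(C,*c,78);print(c,r,P,st["position"]);print(R.from_quat(st["ee_rot"]).as_matrix().T@(P-st["position"]))
E
```

```text
(326.825927734375, 242.09300231933594) 35.540977478027344 [ 510.47486705 -183.68590471   78.        ] [ 510.78359321 -179.53245489   63.71624391]
[  0.81215344   4.08460327 -14.28385691]
```

Request:
step_arm --motion '[{"dr": [0,0,0],"jaw": 74,"slide": [0.7,3.4,0]},{"dr": [0,0,0],"jaw": 68,"slide": [0.7,3.4,1.5]},{"dr": [0,0,0],"jaw": 64,"slide": [0.7,3.4,1.5]},{"dr": [0,0,0],"jaw": 60,"slide": [0.7,3.4,1.5]},{"dr": [0,0,0],"jaw": 57,"slide": [0.7,3.4,1.5]},{"dr": [0,0,0],"jaw": 50,"slide": [0.7,3.4,1.5]},{"dr": [0,0,0],"jaw": 50,"slide": [0.7,3.4,1.5]},{"dr": [0,0,0],"jaw": 50,"slide": [0.7,3.4,1.5]}]'

```text
clock: 5.3
position: [510.6, -183.2, 62.6]
ee_rot: [0.991, -0.135, 0.0, 0.0]
contact_force: [0.1, 0.0, 0.3]
gripper_width: 50.3
grasp_force: 0.0
```

```bash
python3 - <<'E'
from h import *
im,C,st=look("w5");cv2.imwrite("pics/w5c.png",cv2.resize(im[160:330,200:450],None,fx=3,fy=3))
print(st["gripper_width"],st["grasp_force"])
E
```

```text
50.28958734057621 0.0
```

View pics/w5c.png

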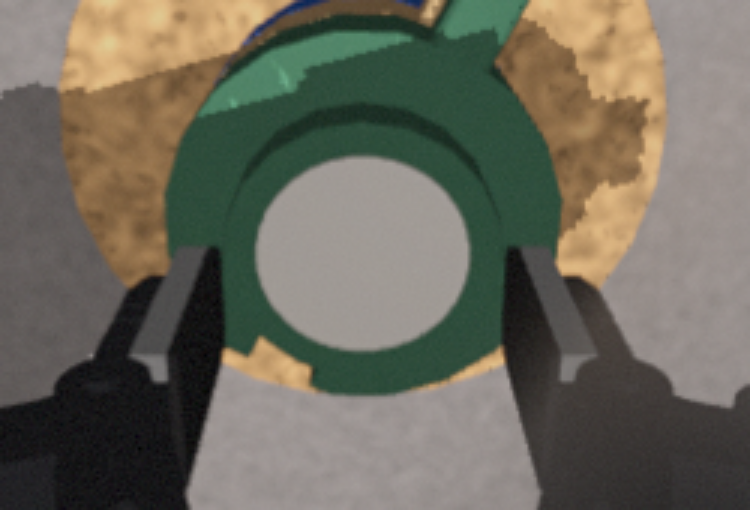

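The fingers straddle the boss in the picture, yet there is no contact. I check their height against projected tip positions.

```bash
python3 - <<'E'
from h import *
st=arm.read_state();C=cam("wrist",st);T=R.from_quat(st["ee_rot"]).as_matrix()
for z in(0,-3,-10,-19,-25):
  print(z,[((pix(C,st["position"]+T@np.array([x,y,z]))-[200,160])*3).round().tolist() for x,y in((11,-25),(11,25),(-11,-25))])
E
```

```text
0 [[241.0, 172.0], [479.0, 173.0], [246.0, 267.0]]
-3 [[239.0, 178.0], [481.0, 178.0], [244.0, 273.0]]
-10 [[235.0, 190.0], [485.0, 190.0], [240.0, 289.0]]
-19 [[228.0, 208.0], [491.0, 208.0], [234.0, 311.0]]
-25 [[224.0, 221.0], [496.0, 221.0], [229.0, 327.0]]
```

Both the finger gap and its row in the picture put the real fingertips about 35 mm above the reported TCP, at z≈97. That fits with no contact at 50 mm. I'll open and go down step by step, checking in the side view.

```bash
python3 - <<'E'
from h import *
cv2.imwrite("pics/s5.png",optics.get_image("side"))
E
```

Request:
step_arm --motion '[{"dr": [0,0,0],"jaw": 74,"slide": [0,0,0]},{"dr": [0,0,0],"jaw": 74,"slide": [0,0,0]},{"dr": [0,0,0],"jaw": 74,"slide": [0,0,0]},{"dr": [0,0,0],"jaw": 74,"slide": [0,0,3]},{"dr": [0,0,0],"jaw": 74,"slide": [0,0,6]},{"dr": [0,0,0],"jaw": 74,"slide": [0,0,9]},{"dr": [0,0,0],"jaw": 74,"slide": [0,0,12]},{"dr": [0,0,0],"jaw": 74,"slide": [0,0,12]}]'

```text
clock: 6.4
position: [510.3, -183.2, 50.3]
ee_rot: [0.991, -0.136, -0.0, 0.0]
contact_force: [0.3, -0.1, -0.5]
gripper_width: 73.8
grasp_force: 0.0
```

```bash
python3 - <<'E'
from h import *
a=cv2.imread("pics/s5.png");b=optics.get_image("side");cv2.imwrite("pics/s6.png",b)
C=cam("side");st=arm.read_state();T=R.from_quat(st["ee_rot"]).as_matrix()
for z in(0,-10,-25,-40): print(z,[pix(C,st["position"]+T@np.array([0,y,z])).round(1).tolist() for y in(-37,37)])
cv2.imwrite("pics/s56.png",np.hstack([cv2.resize(i[170:290,270:375],None,fx=3.7,fy=3.7,interpolation=2) for i in(a,b)]))
E
```

```text
0 [[321.3, 232.9], [322.4, 251.6]]
-10 [[321.4, 229.5], [322.6, 248.0]]
-25 [[321.6, 224.4], [322.8, 242.7]]
-40 [[321.8, 219.1], [323.0, 237.3]]
```

View pics/s56.png

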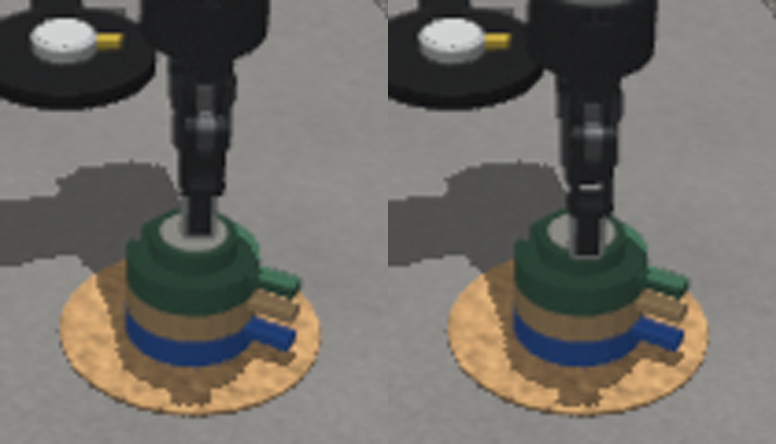

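The side crop shows the near fingertip ending at row ~239, which is about 36 mm above the reported TCP, confirming the offset. I go 16 mm lower and close.

Request:
step_arm --motion '[{"dr": [0,0,0],"jaw": 70,"slide": [0,0,4]},{"dr": [0,0,0],"jaw": 68,"slide": [0,0,8]},{"dr": [0,0,0],"jaw": 66,"slide": [0,0,12]},{"dr": [0,0,0],"jaw": 64,"slide": [0,0,15]},{"dr": [0,0,0],"jaw": 60,"slide": [0,0,16]},{"dr": [0,0,0],"jaw": 57,"slide": [0,0,16]},{"dr": [0,0,0],"jaw": 45,"slide": [0,0,16]},{"dr": [0,0,0],"jaw": 45,"slide": [0,0,16]}]'

```text
clock: 7.45
position: [510.7, -183.2, 35.3]
ee_rot: [0.991, -0.135, 0.0, 0.0]
contact_force: [-2.2, 0.8, 5.5]
gripper_width: 53.7
grasp_force: 62.8
```

Request:
step_arm --motion '[{"dr": [0,0,0],"jaw": 45,"slide": [0,0,-1]},{"dr": [0,0,0],"jaw": 45,"slide": [0,0,-4]},{"dr": [0,0,0],"jaw": 45,"slide": [0,0,-8]},{"dr": [0,0,0],"jaw": 45,"slide": [0,0,-13]},{"dr": [0,0,0],"jaw": 45,"slide": [0,0,-18]},{"dr": [0,0,0],"jaw": 45,"slide": [0,0,-24]},{"dr": [0,0,0],"jaw": 45,"slide": [0,0,-36]},{"dr": [0,0,0],"jaw": 45,"slide": [0,0,-50]}]'

```text
clock: 8.45
position: [510.6, -183.2, 85.6]
ee_rot: [0.991, -0.135, 0.0, 0.0]
contact_force: [-0.5, 0.5, -1.4]
gripper_width: 53.4
grasp_force: 63.1
```

```bash
python3 - <<'E'
from h import *
im,C,st=look("w7");b=optics.get_image("side");cv2.imwrite("pics/s7.png",b);print(st["position"],st["contact_force"].round(1),st["grasp_force"],st["gripper_width"])
s=b[150:290,240:400];w=im[100:320,180:480]
cv2.imwrite("pics/c7.png",np.hstack([cv2.resize(s,(400,350)),cv2.resize(w,(400,350))]))
E
```

```text
[ 510.55072789 -183.23501612   85.57683981] [-0.5  0.5 -1.4] 63.14137816429138 53.448489782479896
```

View pics/c7.png

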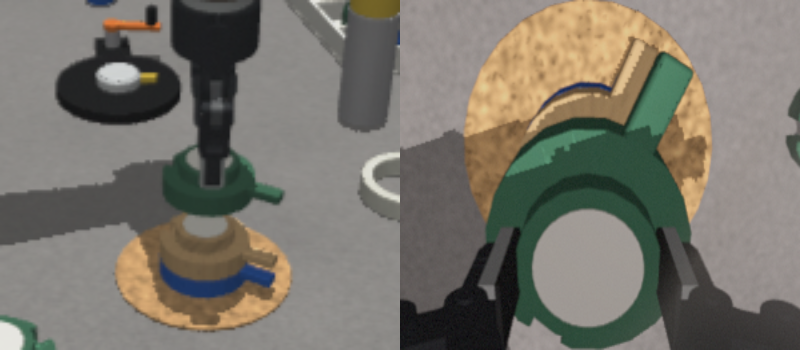

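The pictures show the green plate held level and clear, and the sand and blue plates undisturbed on the mat. Next I measure the plate in the tool frame.

```bash
cat >> h.py <<'E'
def big(m,b):
    x0,y0,x1,y1=b;k=np.zeros(m.shape,'u1');k[y0:y1,x0:x1]=m[y0:y1,x0:x1]
    k=cv2.morphologyEx(k,cv2.MORPH_OPEN,np.ones((3,3)))
    return max(cv2.findContours(k,0,1)[0],key=cv2.contourArea)
def plate(im,C,st,ztop,b=(250,180,400,340)):
    H,S,V=cv2.split(cv2.cvtColor(im,cv2.COLOR_BGR2HSV))
    c,r=cv2.minEnclosingCircle(big((S<40)&(V>90),b));P=onz(C,*c,ztop)
    g=big((H>60)&(H<95)&(S>80)&(V>30),(180,60,480,340))
    Q=np.array([onz(C,*q[0],ztop-14)[:2] for q in g])-P[:2];d=np.linalg.norm(Q,axis=1);m=Q[(d>60)].mean(0)
    return c,r,P,d.max(),np.degrees(np.arctan2(m[1],m[0]))
E
python3 - <<'E'
from h import *
im=cv2.imread("pics/w7.png");st=arm.read_state();C=cam("wrist",st)
p=plate(im,C,st,128.3);print(p);print(R.from_quat(st["ee_rot"]).as_matrix().T@(p[2]-st["position"]),st["joints"].round(2))
E
```

```text
((320.5903625488281, 268.0), 42.17542266845703, array([ 511.22494532, -183.60123095,  128.3       ]), np.float64(71.90715366138514), np.float64(-42.878721468961174))
[ -0.68122416   0.36572634 -41.2937151 ] [-0.05  0.36 -0.35  0.   -0.85  1.34]
```

Request:
step_arm --motion '[{"dr": [0,0,0],"jaw": 45,"slide": [0,0,-30]},{"dr": [0,0,1],"jaw": 45,"slide": [-5,-20,-55]},{"dr": [0,0,2.2],"jaw": 45,"slide": [-15,-60,-60]},{"dr": [0,0,3.4],"jaw": 45,"slide": [-27,-105,-60]},{"dr": [0,0,4.6],"jaw": 45,"slide": [-39,-150,-60]},{"dr": [0,0,5.8],"jaw": 45,"slide": [-51,-195,-60]},{"dr": [0,0,7.0],"jaw": 45,"slide": [-63,-240,-60]},{"dr": [0,0,8.2],"jaw": 45,"slide": [-73,-280,-60]}]'

```text
clock: 9.55
position: [515.0, 107.8, 144.7]
ee_rot: [0.758, -0.652, -0.0, -0.0]
contact_force: [1.2, -0.2, -1.4]
gripper_width: 53.8
grasp_force: 63.5
```

```bash
python3 - <<'E'
from h import *
st=arm.read_state();T=R.from_quat(st["ee_rot"]).as_matrix();print(st["position"],T.round(3),st["joints"].round(2),st["gripper_width"])
yaw=np.degrees(np.arctan2(T[1,0],T[0,0]));print("yaw",yaw)
print(T.T@(np.array([517.3,180.5,85])-st["position"]))
E
```

```text
[515.03232848 107.7826125  144.68822978] [[ 0.149 -0.989  0.   ]
 [-0.989 -0.149  0.   ]
 [-0.    -0.    -1.   ]] [ 0.51  0.27 -0.32 -0.   -0.98 -0.37] 53.757627621841316
yaw -81.45972130266472
[-71.56073799 -13.03693037  59.70548365]
```

Request:
step_arm --motion '[{"dr": [0,0,1.2],"jaw": 45,"slide": [-35,-7,0]},{"dr": [0,0,2.4],"jaw": 45,"slide": [-60,-11,20]},{"dr": [0,0,3.4],"jaw": 45,"slide": [-71.5,-13,45]},{"dr": [0,0,3.85],"jaw": 45,"slide": [-71.5,-13,70]},{"dr": [0,0,3.85],"jaw": 45,"slide": [-71.5,-13,90]},{"dr": [0,0,3.85],"jaw": 45,"slide": [-71.5,-13,100]},{"dr": [0,0,3.85],"jaw": 45,"slide": [-71.5,-13,105]},{"dr": [0,0,3.85],"jaw": 45,"slide": [-71.5,-13,105]}]'

```text
clock: 10.55
position: [517.5, 178.8, 39.9]
ee_rot: [-0.559, 0.829, -0.0, 0.0]
contact_force: [-0.4, 0.5, -1.2]
gripper_width: 53.5
grasp_force: 63.5
```

```bash
python3 - <<'E'
from h import *
im,C,st=look("w8");T=R.from_quat(st["ee_rot"]).as_matrix();print(st["position"],np.degrees(np.arctan2(T[1,0],T[0,0])))
H,S,V=cv2.split(cv2.cvtColor(im,cv2.COLOR_BGR2HSV))
g=big(V<55,(150,0,500,230));print(cv2.boundingRect(g),cv2.contourArea(g))
o=big((H<17)&(S>150)&(V>120),(0,0,640,400));print(cv2.boundingRect(o))
y=((H>20)&(H<35)&(S>120));print("key px",y.sum(),np.argwhere(y).mean(0)[::-1] if y.any() else 0)
# disc edge points -> circle fit on z=15: dark pixels with radius 76 expected
Q=np.array([onz(C,*q[0],15)[:2] for q in g]);
from scipy.optimize import least_squares
d=np.linalg.norm(Q-[517.3,180.5],axis=1);i=(abs(d-76)<6);A=Q[i]
f=least_squares(lambda c:np.linalg.norm(A-c,axis=1)-76,[517,180],loss="soft_l1");print(i.sum(),f.x,abs(f.fun).mean(),np.percentile(np.degrees(np.arctan2(*(A-f.x).T[::-1])),[0,25,50,75,100]))
for n in("side","scene"):cv2.imwrite(f"pics/{n}8.png",optics.get_image(n))
E
```

```text
[517.49743581 178.83151571  39.86793192] -111.9729808727559
(223, 122, 158, 108) 5633.5Traceback (most recent call last):
  File "<stdin>", line 5, in <module>
  File "h.py", line 25, in big
    return max(cv2.findContours(k,0,1)[0],key=cv2.contourArea)
ValueError: max() iterable argument is empty
```

```bash
python3 - <<'E'
from h import *
from scipy.optimize import least_squares
def fit(im,C,b,nm,thr):
    V=cv2.cvtColor(im,cv2.COLOR_BGR2HSV)[...,2];k=big(V<thr,b)
    Q=np.array([onz(C,*q[0],15)[:2] for q in k]);d=np.linalg.norm(Q-[517.3,180.5],axis=1);A=Q[abs(d-76)<6]
    f=least_squares(lambda c:np.linalg.norm(A-c,axis=1)-76,[517,180],loss="soft_l1")
    print(nm,len(A),f.x,abs(f.fun).mean(),np.percentile(np.degrees(np.arctan2(*(A-f.x).T[::-1])),[0,25,50,75,100]).round())
st=dict(position=np.array([512.93,184.33,212.33]),ee_rot=np.array([.9908,-.1351,0,0]))
fit(cv2.imread("pics/w2.png"),cam("wrist",st),(262,90,400,235),"w2",62)
fit(cv2.imread("pics/w8.png"),cam("wrist"),(150,0,500,230),"w8",55)
fit(cv2.imread("pics/side0.png"),cam("side"),(250,165,325,205),"side",60)
fit(cv2.imread("pics/scene0.png"),cam("scene"),(345,215,420,270),"scene",60)
E
```

```text
w2 216 [518.63733776 182.42371251] 1.1070570939467488 [-180. -116.   70.  121.  179.]
w8 89 [515.79165026 185.18442459] 0.6921918757523224 [-139. -132.  -39.  -31.  -20.]
side 44 [515.48736865 175.60264737] 2.035271995288029 [-178.   -8.   49.  127.  177.]
scene 68 [521.72073697 179.44329182] 2.5076241641518036 [-179.  -31.   38.  116.  176.]
```

Request:
step_arm --motion '[{"dr": [0,0,0],"jaw": 45,"slide": [-1.8,0.8,3]},{"dr": [0,0,0],"jaw": 45,"slide": [-1.8,0.8,8]},{"dr": [0,0,0],"jaw": 45,"slide": [-1.8,0.8,12]},{"dr": [0,0,0],"jaw": 45,"slide": [-1.8,0.8,15]},{"dr": [0,0,0],"jaw": 45,"slide": [-1.8,0.8,17]},{"dr": [0,0,0],"jaw": 45,"slide": [-1.8,0.8,19]},{"dr": [0,0,0],"jaw": 45,"slide": [-1.8,0.8,20]},{"dr": [0,0,0],"jaw": 45,"slide": [-1.8,0.8,20]}]'

```text
clock: 11.6
position: [517.2, 180.7, 19.6]
ee_rot: [-0.559, 0.829, 0.0, -0.0]
contact_force: [0.2, -0.3, -2.0]
gripper_width: 53.2
grasp_force: 63.5
```

```bash
python3 - <<'E'
from h import *
st=arm.read_state();print(st["position"],st["contact_force"],st["wrist_torque"])
E
```

```text
[517.17970201 180.74129771  19.57999141] [ 0.15657228 -0.34981494 -1.99232428] [-0.01760086 -0.00731359  0.033457  ]
```

Request:
step_arm --motion '[{"dr": [0,0,0],"jaw": 45,"slide": [0,0,1]},{"dr": [0,0,0],"jaw": 45,"slide": [0,0,1.5]},{"dr": [0,0,0],"jaw": 45,"slide": [0,0,2]},{"dr": [0,0,0],"jaw": 45,"slide": [0,0,2.5]},{"dr": [0,0,0],"jaw": 45,"slide": [0,0,3]},{"dr": [0,0,0],"jaw": 45,"slide": [0,0,3.5]},{"dr": [0,0,0],"jaw": 45,"slide": [0,0,4]},{"dr": [0,0,0],"jaw": 45,"slide": [0,0,4]}]'

```text
clock: 12.6
position: [517.1, 180.7, 15.6]
ee_rot: [-0.559, 0.829, -0.0, -0.0]
contact_force: [0.7, -0.0, -2.0]
gripper_width: 53.1
grasp_force: 63.5
```

Request:
step_arm --motion '[{"dr": [0,0,0],"jaw": 45,"slide": [0,0,0.6]},{"dr": [0,0,0],"jaw": 45,"slide": [0,0,1.2]},{"dr": [0,0,0],"jaw": 58,"slide": [0,0,1.2]},{"dr": [0,0,0],"jaw": 62,"slide": [0,0,1.2]},{"dr": [0,0,0],"jaw": 66,"slide": [0,0,0]},{"dr": [0,0,0],"jaw": 70,"slide": [0,0,-6]},{"dr": [0,0,0],"jaw": 72,"slide": [0,0,-30]},{"dr": [0,0,0],"jaw": 72,"slide": [0,0,-70]}]'

```text
clock: 13.6
position: [516.4, 180.2, 85.6]
ee_rot: [-0.559, 0.829, -0.0, -0.002]
contact_force: [1.0, 0.2, -0.4]
gripper_width: 72.2
grasp_force: 0.0
```

Request:
step_arm --motion '[{"dr": [0,0,0],"jaw": 40,"slide": [0,0,-50]},{"dr": [0,0,0],"jaw": 5,"slide": [0,0,-100]},{"dr": [0,0,0],"jaw": 0,"slide": [0,0,-120]},{"dr": [0,0,0],"jaw": 0,"slide": [0,0,-120]},{"dr": [0,0,0],"jaw": 0,"slide": [0,0,-120]},{"dr": [0,0,0],"jaw": 0,"slide": [0,0,-120]},{"dr": [0,0,0],"jaw": 0,"slide": [0,0,-120]},{"dr": [0,0,0],"jaw": 0,"slide": [0,0,-120]}]'

```text
clock: 14.6
position: [517.1, 180.6, 205.0]
ee_rot: [-0.559, 0.829, -0.0, -0.001]
contact_force: [-0.5, -0.5, 0.4]
gripper_width: 0.1
grasp_force: 0.0
```

```bash
python3 - <<'E'
from h import *
im,C,st=look("w9");print(st["position"],st["ee_rot"].round(3),st["joints"].round(2))
H,S,V=cv2.split(cv2.cvtColor(im,cv2.COLOR_BGR2HSV))
m=(H>60)&(H<95)&(S>80)&(V>30);n,l,s,c=cv2.connectedComponentsWithStats(m.astype('u1'))
for i in range(1,n):
    if s[i,4]>60: print(s[i],c[i].round())
print("predicted centre px",pix(C,(517.3,181,49)),"ear px",[pix(C,np.array([517.3,181,30])+[70*np.cos(a),70*np.sin(a),0]).round() for a in np.radians([220.5])])
w=(S<45)&(V>90)
for n_ in("side","scene"):cv2.imwrite(f"pics/{n_}9.png",optics.get_image(n_))
E
```

```text
[517.07339612 180.63903672 205.02502525] [-0.559  0.829 -0.    -0.001] [ 0.63  0.25 -0.18  0.   -1.14 -1.02]
[ 287  119   71   92 3045] [323. 168.]
[101 293  39  35 722] [123. 307.]
predicted centre px [321.16519693 178.21855219] ear px [array([349., 122.])]
```

```bash
python3 - <<'E'
from h import *
im=cv2.imread("pics/w9.png");st=arm.read_state();C=cam("wrist",st)
p=plate(im,C,st,53,b=(285,140,365,215));print(p)
# side view boss centroid, tilt hint
for n,b in(("side9",(265,150,312,200)),):
    i=cv2.imread(f"pics/{n}.png");H,S,V=cv2.split(cv2.cvtColor(i,cv2.COLOR_BGR2HSV))
    k=big((S<50)&(V>110),b);print(cv2.fitEllipse(k),cv2.boundingRect(k))
    c=cv2.fitEllipse(k)[0];print(onz(cam("side"),*c,53))
E
```

```text
((323.5, 178.5), 19.039531707763672, array([514.8569903 , 181.68594618,  53.        ]), np.float64(70.87307661651559), np.float64(-136.76907646510386))
((276.9659423828125, 159.67727661132812), (22.318342208862305, 37.78739547729492), 69.4375) (265, 150, 34, 25)
[505.16029314 267.46303257  53.        ]
```

Request:
step_arm --motion '[{"dr": [0,0,0],"jaw": 0,"slide": [30,-8,20]},{"dr": [0,0,0],"jaw": 0,"slide": [57.5,-14.5,60]},{"dr": [0,0,0],"jaw": 0,"slide": [57.5,-14.5,110]},{"dr": [0,0,0],"jaw": 0,"slide": [57.5,-14.5,150]},{"dr": [0,0,0],"jaw": 0,"slide": [57.5,-14.5,180]},{"dr": [0,0,0],"jaw": 0,"slide": [57.5,-14.5,195]},{"dr": [0,0,0],"jaw": 0,"slide": [57.5,-14.5,202]},{"dr": [0,0,0],"jaw": 0,"slide": [57.5,-14.5,204]}]'

```text
clock: 15.75
position: [509.7, 122.3, 2.1]
ee_rot: [-0.56, 0.829, -0.0, 0.001]
contact_force: [-0.0, 0.6, 0.1]
gripper_width: -0.0
grasp_force: 0.0
```

Request:
step_arm --motion '[{"dr": [0,0,0],"jaw": 0,"slide": [0,0,1]},{"dr": [0,0,0],"jaw": 0,"slide": [0,0,2]},{"dr": [0,0,0],"jaw": 0,"slide": [0,0,3]},{"dr": [0,0,0],"jaw": 0,"slide": [0,0,4]},{"dr": [0,0,0],"jaw": 0,"slide": [0,0,5]},{"dr": [0,0,0],"jaw": 0,"slide": [0,0,6]},{"dr": [0,0,0],"jaw": 0,"slide": [0,0,7]},{"dr": [0,0,0],"jaw": 0,"slide": [0,0,7]}]'

```text
clock: 16.75
position: [509.1, 121.9, -5.5]
ee_rot: [-0.559, 0.829, 0.0, -0.0]
contact_force: [-1.1, -0.3, 0.2]
gripper_width: -0.2
grasp_force: 0.0
```

```bash
cat >> h.py <<'E'
def arc(c,r,phis,yaw0=None):
    st=arm.read_state();T=R.from_quat(st["ee_rot"]).as_matrix();p=st["position"]
    for f in phis:
        a=np.radians(f);d=np.array([c[0]+r*np.cos(a),c[1]+r*np.sin(a),p[2]])-p
        print(f,(T.T@d).round(1)[:2],"dr z",round((phis[0]-f)/8,2))
E
python3 - <<'E'
from h import *
st=arm.read_state();print(st["position"],st["contact_force"],st["joints"].round(2))
im,C,st=look("w10");print(plate(im,C,st,53,b=(230,60,420,330)))
arc((517.5,181),60,[262,257,252,247,242,237,232,227,222])
E
```

```text
[509.07507975 121.93834592  -5.49593347] [-1.0740501  -0.34011025  0.23777363] [ 0.55  0.47 -0.49 -0.   -0.62 -0.93]
((324.5, 175.0), 148.84649658203125, array([489.28788132,  74.84554061,  53.        ]), np.float64(74.20755894136498), np.float64(101.45061519941002))
262 [ 0.3 -0.2] dr z 0.0
257 [1.4 4.9] dr z 0.62
252 [ 1.9 10.1] dr z 1.25
247 [ 2.1 15.4] dr z 1.88
242 [ 1.8 20.6] dr z 2.5
237 [ 1.  25.8] dr z 3.12
232 [-0.2 30.9] dr z 3.75
227 [-1.9 35.8] dr z 4.38
222 [-4.  40.6] dr z 5.0
```

Request:
step_arm --motion '[{"dr": [0,0,0.6],"jaw": 0,"slide": [1.4,4.9,1]},{"dr": [0,0,1.2],"jaw": 0,"slide": [1.9,10.1,2]},{"dr": [0,0,1.9],"jaw": 0,"slide": [2.1,15.4,2]},{"dr": [0,0,2.5],"jaw": 0,"slide": [1.8,20.6,2]},{"dr": [0,0,3.1],"jaw": 0,"slide": [1.0,25.8,2]},{"dr": [0,0,3.7],"jaw": 0,"slide": [-0.2,30.9,2]},{"dr": [0,0,4.4],"jaw": 0,"slide": [-1.9,35.8,2]},{"dr": [0,0,5.0],"jaw": 0,"slide": [-4,40.6,2]}]'

```text
clock: 17.8
position: [472.7, 140.7, -7.3]
ee_rot: [-0.241, 0.971, -0.0, -0.0]
contact_force: [-0.2, -1.7, 0.3]
gripper_width: 0.2
grasp_force: 0.7
```

```bash
python3 - <<'E'
from h import *
st=arm.read_state();print(st["position"],st["contact_force"],st["joints"].round(2))
for n in("side","scene"):
    b=optics.get_image(n);cv2.imwrite(f"pics/{n}11.png",b)
arc((517.5,181),60,[222,217,212,207,203,200,198,196,194])
E
```

```text
[472.72309315 140.66549063  -7.33350536] [-0.24067464 -1.66556133  0.33875285] [ 0.62  0.43 -0.56  0.   -0.58 -1.7 ]
222 [-0.2 -0.2] dr z 0.0
217 [0.9 4.9] dr z 0.62
212 [ 1.5 10.2] dr z 1.25
207 [ 1.6 15.4] dr z 1.88
203 [ 1.4 19.6] dr z 2.38
200 [ 1.  22.7] dr z 2.75
198 [ 0.7 24.8] dr z 3.0
196 [ 0.3 26.8] dr z 3.25
194 [-0.2 28.8] dr z 3.5
```

Request:
step_arm --motion '[{"dr": [0,0,0.6],"jaw": 0,"slide": [0.9,4.9,0]},{"dr": [0,0,1.2],"jaw": 0,"slide": [1.5,10.2,0]},{"dr": [0,0,1.9],"jaw": 0,"slide": [1.6,15.4,0]},{"dr": [0,0,2.4],"jaw": 0,"slide": [1.4,19.6,0]},{"dr": [0,0,2.8],"jaw": 0,"slide": [1.0,22.7,0]},{"dr": [0,0,3.0],"jaw": 0,"slide": [0.7,24.8,0]},{"dr": [0,0,3.2],"jaw": 0,"slide": [0.5,25.8,0]},{"dr": [0,0,3.2],"jaw": 0,"slide": [0.5,25.8,0]}]'

```text
clock: 18.9
position: [460.1, 163.2, -7.5]
ee_rot: [-0.021, 1.0, -0.0, -0.0]
contact_force: [-1.1, -1.4, 0.7]
gripper_width: -0.2
grasp_force: 0.6
```

```bash
python3 - <<'E'
from h import *
im,C,st=look("w12");print(st["position"],st["contact_force"],st["joints"].round(2))
H,S,V=cv2.split(cv2.cvtColor(im,cv2.COLOR_BGR2HSV))
m=(H>60)&(H<95)&(S>80)&(V>30);n,l,s,c=cv2.connectedComponentsWithStats(m.astype('u1'))
for i in range(1,n):
    if s[i,4]>60: print(s[i],c[i].round())
for n in("side","scene"):
    b=optics.get_image(n);cv2.imwrite(f"pics/{n}12.png",b)
    a=cv2.imread(f"pics/{n}11.png");H,S,V=cv2.split(cv2.cvtColor(b,cv2.COLOR_BGR2HSV));Cn=cam(n)
    for nm,i in(("before",a),("now",b)):
        H,S,V=cv2.split(cv2.cvtColor(i,cv2.COLOR_BGR2HSV));bx=(255,140,320,200) if n=="side" else (350,205,425,272)
        g=big((H>60)&(H<95)&(S>80)&(V>30),bx);P=np.array([onz(Cn,*q[0],33)[:2] for q in g]);d=P-[517.5,181]
        r=np.linalg.norm(d,axis=1);f=r.argmax();print(n,nm,r[f],np.degrees(np.arctan2(*d[f][::-1]))%360,cv2.boundingRect(g))
        try: w=big((S<50)&(V>110),bx);M=cv2.moments(w);print("  white",M['m10']/M['m00'],M['m01']/M['m00'],M['m00'])
        except Exception: pass
E
```

```text
[460.09126125 163.16213962  -7.50828443] [-1.09319566 -1.40518449  0.67743331] [ 0.67  0.43 -0.57 -0.   -0.57 -2.2 ]
[ 346  234   36   56 1355] [363. 259.]
[314 319  13  27 269] [320. 333.]
[403 324  23  21 176] [413. 334.]
side before 61.19571482436021 241.08755553427164 (282, 172, 19, 16)
  white 307.41338336460285 162.5248592870544 1066.0
side now 57.36360914864562 233.8350978441878 (276, 171, 25, 16)
  white 304.7687525901368 162.2429893631717 1206.5
scene before 47.69716225524612 153.08829985809587 (387, 229, 13, 15)
  white 363.47319062181447 247.32538226299695 817.5
scene now 46.00771207487436 143.34699907949152 (380, 230, 20, 14)
  white 364.02154687248753 240.47306640939055 1036.5
```

Request:
step_arm --motion '[{"dr": [0,0,0],"jaw": 0,"slide": [0,-4,0]},{"dr": [0,0,0],"jaw": 0,"slide": [0,-5,-10]},{"dr": [0,0,0],"jaw": 0,"slide": [0,-5,-50]},{"dr": [0,0,0],"jaw": 0,"slide": [-30,-5,-110]},{"dr": [0,0,0],"jaw": 0,"slide": [-58,10,-160]},{"dr": [0,0,0],"jaw": 0,"slide": [-58,18,-210]},{"dr": [0,0,0],"jaw": 0,"slide": [-58,18,-210]},{"dr": [0,0,0],"jaw": 0,"slide": [-58,18,-210]}]'

```text
clock: 20.05
position: [517.1, 183.7, 202.8]
ee_rot: [-0.021, 1.0, 0.0, 0.0]
contact_force: [-0.5, -0.4, -1.3]
gripper_width: -0.2
grasp_force: 0.0
```

```bash
cat >> h.py <<'E'
def report(name):
    im,C,st=look(name);print(st["clock"],st["position"],st["ee_rot"].round(3))
    p=pix(C,(517.5,181,50));x,y=p.astype(int)
    H,S,V=cv2.split(cv2.cvtColor(im,cv2.COLOR_BGR2HSV))
    g=big((H>60)&(H<95)&(S>80)&(V>30),(max(x-75,0),max(y-75,0),x+75,y+75))
    w=big((S<45)&(V>90),(x-30,y-30,x+30,y+30));c,r=cv2.minEnclosingCircle(w)
    Q=np.array([onz(C,*q[0],35)[:2] for q in g])-[517.5,181];d=np.linalg.norm(Q,axis=1);m=Q[d>60].mean(0) if (d>60).any() else [0,0]
    print("pred",p,"white",c,r,cv2.fitEllipse(w)[1],onz(C,*c,49)[:2],"ear",d.max(),np.degrees(np.arctan2(m[1],m[0]))%360)
    return im,C
E
python3 - <<'E'
from h import *
report("w13")
b=optics.get_image("side");cv2.imwrite("pics/side13.png",b)
E
```

```text
20.05 [517.12347465 183.74864593 202.82376986] [-0.021  1.     0.     0.   ]
pred [318.75481685 177.80162354] white (322.1129150390625, 176.72579956054688) 19.168882369995117 (36.90281295776367, 37.627197265625) [516.30946924 184.79190569] ear 72.28613240420532 178.66178600751255
```

Request:
step_arm --motion '[{"dr": [0,0,0],"jaw": 0,"slide": [30,-15,20]},{"dr": [0,0,0],"jaw": 0,"slide": [56,-24,60]},{"dr": [0,0,0],"jaw": 0,"slide": [56,-24,110]},{"dr": [0,0,0],"jaw": 0,"slide": [56,-24,150]},{"dr": [0,0,0],"jaw": 0,"slide": [56,-24,180]},{"dr": [0,0,0],"jaw": 0,"slide": [56,-24,200]},{"dr": [0,0,0],"jaw": 0,"slide": [56,-24,207]},{"dr": [0,0,0],"jaw": 0,"slide": [56,-24,210]}]'

```text
clock: 21.15
position: [462.5, 157.3, -7.8]
ee_rot: [-0.021, 1.0, -0.0, -0.0]
contact_force: [1.0, -0.5, -0.4]
gripper_width: -0.3
grasp_force: 0.0
```

```bash
python3 - <<'E'
from h import *
st=arm.read_state();print(st["position"],st["contact_force"],st["joints"].round(2))
arc((517.5,181),60,[202,199,197,195,193,191,189,187,186])
E
```

```text
[462.50402548 157.3118104   -7.76064213] [ 0.9822889  -0.46346113 -0.38979789] [ 0.66  0.43 -0.57  0.   -0.57 -2.19]
202 [0.6 1.2] dr z 0.0
199 [1.6 4.2] dr z 0.38
197 [2.1 6.2] dr z 0.62
195 [2.6 8.3] dr z 0.88
193 [ 3.  10.3] dr z 1.12
191 [ 3.4 12.4] dr z 1.38
189 [ 3.7 14.5] dr z 1.62
187 [ 3.9 16.6] dr z 1.88
186 [ 3.9 17.6] dr z 2.0
```

Request:
step_arm --motion '[{"dr": [0,0,0.3],"jaw": 0,"slide": [1.6,4.2,0]},{"dr": [0,0,0.6],"jaw": 0,"slide": [2.1,6.2,0]},{"dr": [0,0,0.9],"jaw": 0,"slide": [2.6,8.3,0]},{"dr": [0,0,1.1],"jaw": 0,"slide": [3,10.3,0]},{"dr": [0,0,1.4],"jaw": 0,"slide": [3.4,12.4,0]},{"dr": [0,0,1.6],"jaw": 0,"slide": [3.7,14.5,0]},{"dr": [0,0,1.9],"jaw": 0,"slide": [3.9,16.6,0]},{"dr": [0,0,1.9],"jaw": 0,"slide": [3.9,17,0]}]'

```text
clock: 22.15
position: [458.3, 174.6, -7.1]
ee_rot: [0.111, 0.994, 0.0, 0.0]
contact_force: [0.3, -0.9, 0.7]
gripper_width: 0.3
grasp_force: 0.4
```

Request:
step_arm --motion '[{"dr": [0,0,0],"jaw": 0,"slide": [0,-4,0]},{"dr": [0,0,0],"jaw": 0,"slide": [0,-5,-10]},{"dr": [0,0,0],"jaw": 0,"slide": [0,-5,-50]},{"dr": [0,0,0],"jaw": 0,"slide": [-30,-5,-110]},{"dr": [0,0,0],"jaw": 0,"slide": [-58,0,-160]},{"dr": [0,0,0],"jaw": 0,"slide": [-58,0,-210]},{"dr": [0,0,0],"jaw": 0,"slide": [-58,0,-210]},{"dr": [0,0,0],"jaw": 0,"slide": [-58,0,-210]}]'

```text
clock: 23.15
position: [514.0, 161.2, 202.7]
ee_rot: [0.111, 0.994, 0.0, -0.0]
contact_force: [-0.0, 0.4, -1.0]
gripper_width: 0.3
grasp_force: 0.0
```

```bash
python3 - <<'E'
from h import *
im,C=report("w14")
for n in("side","scene"):cv2.imwrite(f"pics/{n}14.png",optics.get_image(n))
print(arm.read_state()["joints"].round(2))
# apparent ring centre (least-squares over far ring edge) and where boss top sits relative to it -> tilt
from scipy.optimize import least_squares
for f in("w9","w13","w14"):
    im=cv2.imread(f"pics/{f}.png");st=dict(arm.read_state())
    if f=="w9":st.update(position=np.array([517.07,180.64,205.03]),ee_rot=np.array([-.559,.829,0,-.001]))
    if f=="w13":st.update(position=np.array([517.12,183.75,202.82]),ee_rot=np.array([-.021,1,0,0]))
    C=cam("wrist",st);x,y=pix(C,(517.5,181,50)).astype(int)
    H,S,V=cv2.split(cv2.cvtColor(im,cv2.COLOR_BGR2HSV))
    g=big((H>60)&(H<95)&(S>80)&(V>30),(x-75,y-75,x+75,y+75));w=big((S<45)&(V>90),(x-30,y-30,x+30,y+30))
    W=onz(C,*cv2.minEnclosingCircle(w)[0],49)[:2]
    Q=np.array([onz(C,*q[0],35)[:2] for q in g]);d=np.linalg.norm(Q-W,axis=1);A=Q[(d>36)&(d<47)]
    s=least_squares(lambda c:np.linalg.norm(A-c[:2],axis=1)-c[2],[*W,42],loss="soft_l1",f_scale=.5);print(f,"ring",s.x,"boss-ring",W-s.x[:2])
E
```

```text
23.15 [513.95556826 161.21379146 202.69576509] [ 0.111  0.994  0.    -0.   ]
pred [338.69088449 176.75915186] white (340.0, 176.0) 18.973764419555664 (36.17101287841797, 37.04533386230469) [517.19782105 182.65184969] ear 72.29897871993832 166.86203139456865
[ 0.61  0.24 -0.2  -0.   -1.13 -2.4 ]
w9 ring [517.08523464 182.05306935  42.51913768] boss-ring [-2.02861346  0.85894727]
w13 ring [517.67757954 183.2599595   42.64332675] boss-ring [-1.23155065  1.57017605]
w14 ring [515.66022001 181.98923228  41.80765401] boss-ring [0.6596901  0.22060652]
```

```bash
python3 - <<'E'
from h import *
for n,c0 in(("side",(288,172)),("scene",(382,228))):
  for t in("9","14"):
    i=cv2.imread(f"pics/{n}{t}.png");H,S,V=cv2.split(cv2.cvtColor(i,cv2.COLOR_BGR2HSV))
    m=((S<50)&(V>140)).astype('u1');k,l,s,c=cv2.connectedComponentsWithStats(m)
    C=cam(n)
    for j in range(1,k):
        if s[j,4]>15 and np.linalg.norm(c[j]-c0)<14:print(n,t,s[j],c[j].round(1))
  print([pix(cam(n),(517.3,181.5,z)).round(1).tolist() for z in(49,53)])
# dark arm/knob: is it still parked?
b=cv2.imread("pics/w14.png");H,S,V=cv2.split(cv2.cvtColor(b,cv2.COLOR_BGR2HSV));o=(H<17)&(S>150)&(V>120);print(o.sum(),np.argwhere(o).mean(0)[::-1] if o.any() else 0,[pix(cam("wrist"),P).round() for P in((531,278,47),(580,270,68))])
E
```

```text
[[287.3, 172.6], [287.3, 171.4]]
scene 14 [376 226  14  11  78] [382.  231.3]
[[382.7, 229.9], [382.9, 228.7]]
703 [439.72403983 211.60312945] [array([425., 170.]), array([429., 217.])]
```

The plate now sits flat: the boss-to-ring offset vanished and the boss is lower in the scene view. Next I locate the hold-down arm.

```bash
python3 - <<'E'
from h import *
st2=dict(position=np.array([512.93,184.33,212.33]),ee_rot=np.array([.9908,-.1351,0,0]))
for f,st,b in(("w2",st2,(215,115,275,205)),("w14",None,(380,120,520,300))):
    im=cv2.imread(f"pics/{f}.png");C=cam("wrist",st);H,S,V=cv2.split(cv2.cvtColor(im,cv2.COLOR_BGR2HSV))
    k=big((H<17)&(S>150)&(V>100),b);P=np.array([onz(C,*q[0],47)[:2] for q in k],dtype=np.float32)
    r=cv2.minAreaRect(P);print(f,r,cv2.boxPoints(r).round().tolist())
    x,y,w,h=cv2.boundingRect(k);s=np.zeros_like(V,bool);s[y-6:y+h+6,x-6:x+w+6]=1
    n,l,ss,c=cv2.connectedComponentsWithStats(((V<55)&s).astype('u1'))
    for j in range(1,n):
        if ss[j,4]>20:print("dark",ss[j],c[j].round(1),onz(C,*c[j],71)[:2].round(1))
    for P in((581.5,270,47),(581.5,270,71),(532,278,47)):print(pix(C,P).round(1),end=' ')
    print()
E
```

```text
w2 ((546.796142578125, 274.2745666503906), (21.57866668701172, 56.81904602050781), 70.35919952392578) [[516.0, 274.0], [570.0, 255.0], [577.0, 275.0], [524.0, 294.0]]
dark [227 138  16   9  95] [234.4 141.8] [577.8 262.3]
dark [246 157  10  35 184] [251.6 172.6] [541.2 255.8]
dark [228 160   5  16  54] [230.1 166.9] [553.6 276.4]
[233.  138.2] [226.5 140.4] [241.2 180.6] 
w14 ((557.0687255859375, 268.78167724609375), (13.861297607421875, 35.535987854003906), 72.5317153930664) [[538.0, 268.0], [572.0, 257.0], [576.0, 270.0], [542.0, 281.0]]
dark [406 172  10  11  91] [410.  176.8] [528.3 254.6]
dark [413 208   7   6  28] [415.6 210.1] [567.2 255.6]
[422.8 212. ] [429.9 219.3] [424.6 170.8]
```

Request:
step_arm --motion '[{"dr": [0,0,-1.2],"jaw": 0,"slide": [-5,20,0]},{"dr": [0,0,-2.4],"jaw": 0,"slide": [-9,40,0]},{"dr": [0,0,-3.6],"jaw": 0,"slide": [-14,60,0]},{"dr": [0,0,-4.8],"jaw": 0,"slide": [-19,80,0]},{"dr": [0,0,-6],"jaw": 0,"slide": [-23,100,0]},{"dr": [0,0,-7.2],"jaw": 0,"slide": [-28,120,0]},{"dr": [0,0,-8.4],"jaw": 0,"slide": [-32,135,0]},{"dr": [0,0,-9.6],"jaw": 0,"slide": [-34,145,0]}]'

```text
clock: 24.3
position: [579.6, 295.8, 200.8]
ee_rot: [-0.533, 0.846, -0.0, -0.002]
contact_force: [-0.1, -0.5, 0.0]
gripper_width: 0.0
grasp_force: 0.0
```

```bash
cat >> h.py <<'E'
def to(p):
    st=arm.read_state();T=R.from_quat(st["ee_rot"]).as_matrix();print(st["position"].round(1),"yaw",np.degrees(np.arctan2(T[1,0],T[0,0]))%360,st["joints"].round(2),"slide",(T.T@(np.array(p)-st["position"])).round(1))
E
python3 -c "
from h import *
to((579,295,25))"
```

```text
[579.6 295.8 200.8] yaw 244.37429155581754 [ 0.72  0.43  0.08 -0.   -1.22 -1.17] slide [ 5.000e-01 -1.000e-01  1.758e+02]
```

Request:
step_arm --motion '[{"dr": [0,0,-1],"jaw": 0,"slide": [0,0,30]},{"dr": [0,0,-2],"jaw": 0,"slide": [0,0,65]},{"dr": [0,0,-3],"jaw": 0,"slide": [0,0,100]},{"dr": [0,0,-3.2],"jaw": 0,"slide": [0,0,130]},{"dr": [0,0,-3.2],"jaw": 0,"slide": [0,0,155]},{"dr": [0,0,-3.2],"jaw": 0,"slide": [0,0,168]},{"dr": [0,0,-3.2],"jaw": 0,"slide": [0,0,175]},{"dr": [0,0,-3.2],"jaw": 0,"slide": [0,0,176]}]'

```text
clock: 25.3
position: [580.0, 295.5, 26.6]
ee_rot: [-0.705, 0.709, -0.0, 0.0]
contact_force: [0.0, -0.3, 0.4]
gripper_width: -0.5
grasp_force: 0.0
```

```bash
python3 -c "
from h import *
to((579,295,25));print(arm.read_state()['contact_force'])
arc((532,278),50,[20,12,4,-4,-12,-20,-28,-35,-42])"
```

```text
[580.  295.5  26.6] yaw 269.63586600361236 [ 0.72  0.59 -0.13  0.   -0.85 -0.73] slide [0.5 1.  1.6]
[ 0.04613057 -0.29758744  0.43566317]
20 [0.4 1. ] dr z 0.0
12 [ 7.1 -1. ] dr z 1.0
4 [14. -2.] dr z 2.0
-4 [21.  -2.1] dr z 3.0
-12 [27.9 -1.1] dr z 4.0
-20 [34.6  0.8] dr z 5.0
-28 [41.   3.6] dr z 6.0
-35 [46.2  6.7] dr z 6.88
-42 [51.  10.5] dr z 7.75
```

Request:
step_arm --motion '[{"dr": [0,0,0.8],"jaw": 0,"slide": [7.1,-1,1]},{"dr": [0,0,1.6],"jaw": 0,"slide": [14,-2,1]},{"dr": [0,0,2.4],"jaw": 0,"slide": [21,-2,1]},{"dr": [0,0,3.2],"jaw": 0,"slide": [27.9,-1,1]},{"dr": [0,0,4],"jaw": 0,"slide": [34.6,0.8,1]},{"dr": [0,0,4.8],"jaw": 0,"slide": [41,3.6,1]},{"dr": [0,0,5.5],"jaw": 0,"slide": [46.2,6.7,1]},{"dr": [0,0,6.2],"jaw": 0,"slide": [51,10.5,1]}]'

```text
clock: 26.3
position: [570.2, 245.6, 27.2]
ee_rot: [-0.341, 0.94, 0.001, 0.002]
contact_force: [-0.5, 1.6, -0.8]
gripper_width: 0.2
grasp_force: 0.6
```

```bash
python3 -c "
from h import *
to((569,244.5,25));print(arm.read_state()['contact_force'])
arc((532,278),50,[-42,-48,-54,-60,-65,-70,-74,-77,-79])"
```

```text
[570.2 245.6  27.2] yaw 219.86084130848855 [ 0.67  0.54 -0.21  0.   -0.81 -1.54] slide [ 1.7 -0.1  2.2]
[-0.49752072  1.58258581 -0.8056711 ]
-42 [ 1.5 -0.1] dr z 0.0
-48 [ 6.7 -0.6] dr z 0.75
-54 [11.9 -0.5] dr z 1.5
-60 [17.1  0.1] dr z 2.25
-65 [21.4  1. ] dr z 2.88
-70 [25.6  2.3] dr z 3.5
-74 [28.8  3.6] dr z 4.0
-77 [31.2  4.8] dr z 4.38
-79 [32.7  5.6] dr z 4.62
```

Contact is about 1.6 N, so the knob is moving. Continuing.

Request:
step_arm --motion '[{"dr": [0,0,0.6],"jaw": 0,"slide": [6.7,-0.6,1]},{"dr": [0,0,1.2],"jaw": 0,"slide": [11.9,-0.5,1]},{"dr": [0,0,1.8],"jaw": 0,"slide": [17.1,0.1,1]},{"dr": [0,0,2.3],"jaw": 0,"slide": [21.4,1,1]},{"dr": [0,0,2.8],"jaw": 0,"slide": [25.6,2.3,1]},{"dr": [0,0,3.2],"jaw": 0,"slide": [28,3.3,1]},{"dr": [0,0,3.4],"jaw": 0,"slide": [28.8,3.6,1]},{"dr": [0,0,3.4],"jaw": 0,"slide": [28.8,3.6,1]}]'

```text
clock: 27.3
position: [545.4, 229.2, 25.6]
ee_rot: [-0.112, 0.994, 0.0, 0.001]
contact_force: [-0.2, -0.2, 1.2]
gripper_width: -0.0
grasp_force: 0.5
```

```bash
python3 -c "
from h import *
to((569,244.5,25));print(arm.read_state()['contact_force'])
arc((532,278),50,[-74,-76,-78,-80,-82,-84,-86,-88,-90])"
```

```text
[545.4 229.2  25.6] yaw 192.8661709080115 [ 0.67  0.51 -0.29  0.   -0.77 -2.02] slide [-26.4   9.7   0.6]
[-0.18536693 -0.22019398  1.23792882]
-74 [-0.6  0.6] dr z 0.0
-76 [1.2 0.6] dr z 0.25
-78 [2.9 0.6] dr z 0.5
-80 [4.7 0.6] dr z 0.75
-82 [6.4 0.7] dr z 1.0
-84 [8.2 0.9] dr z 1.25
-86 [9.9 1.2] dr z 1.5
-88 [11.6  1.5] dr z 1.75
-90 [13.3  1.8] dr z 2.0
```

Request:
step_arm --motion '[{"dr": [0,0,0.1],"jaw": 0,"slide": [0.8,0.6,0]},{"dr": [0,0,0.2],"jaw": 0,"slide": [1.6,0.6,0]},{"dr": [0,0,0.3],"jaw": 0,"slide": [2.4,0.6,0]},{"dr": [0,0,0.4],"jaw": 0,"slide": [3.2,0.6,0]},{"dr": [0,0,0.4],"jaw": 0,"slide": [4,0.6,0]},{"dr": [0,0,0.4],"jaw": 0,"slide": [4.8,0.6,0]},{"dr": [0,0,0.4],"jaw": 0,"slide": [5.4,0.6,0]},{"dr": [0,0,0.4],"jaw": 0,"slide": [5.4,0.6,0]}]'

```text
clock: 28.3
position: [540.7, 228.7, 24.7]
ee_rot: [-0.084, 0.996, 0.001, 0.002]
contact_force: [5.8, 1.4, -2.6]
gripper_width: -0.1
grasp_force: 2.9
```

```bash
python3 -c "
from h import *
to((532,229,25));print(arm.read_state()['contact_force'])
look('w20')
for n in('side','scene'):cv2.imwrite(f'pics/{n}20.png',optics.get_image(n))
for n,bx in(('side',(255,140,325,200)),('scene',(350,205,435,275))):
    i=cv2.imread(f'pics/{n}20.png');H,S,V=cv2.split(cv2.cvtColor(i,cv2.COLOR_BGR2HSV));k=big((H<15)&(S>150)&(V>110),bx)
    P=np.array([onz(cam(n),*q[0],46)[:2] for q in k],np.float32);r=cv2.minAreaRect(P);print(n,r)
"
```

```text
[540.7 228.7  24.7] yaw 189.64619149446946 [ 0.68  0.5  -0.3   0.   -0.76 -2.08] slide [ 8.5  1.7 -0.3]
[ 5.78361919  1.44329105 -2.63026709]Traceback (most recent call last):
  File "<string>", line 7, in <module>
    i=cv2.imread(f'pics/{n}20.png');H,S,V=cv2.split(cv2.cvtColor(i,cv2.COLOR_BGR2HSV));k=big((H<15)&(S>150)&(V>110),bx)
                                                                                         ~~~^^^^^^^^^^^^^^^^^^^^^^^^^^^
  File "h.py", line 25, in big
    return max(cv2.findContours(k,0,1)[0],key=cv2.contourArea)
ValueError: max() iterable argument is empty
```

Request:
step_arm --motion '[{"dr": [0,0,0],"jaw": 0,"slide": [0.5,0,0]},{"dr": [0,0,0],"jaw": 0,"slide": [1,0,0]},{"dr": [0,0,0],"jaw": 0,"slide": [1.4,0,0]},{"dr": [0,0,0],"jaw": 0,"slide": [1.4,0,0]},{"dr": [0,0,0],"jaw": 0,"slide": [1.4,0,0]},{"dr": [0,0,0],"jaw": 0,"slide": [1.4,0,0]},{"dr": [0,0,0],"jaw": 0,"slide": [1.4,0,0]},{"dr": [0,0,0],"jaw": 0,"slide": [1.4,0,0]}]'

```text
clock: 29.45
position: [540.7, 228.8, 24.9]
ee_rot: [-0.084, 0.996, 0.001, 0.003]
contact_force: [8.3, 0.7, -4.3]
gripper_width: 0.3
grasp_force: 4.4
```

Request:
step_arm --motion '[{"dr": [0,0,0],"jaw": 0,"slide": [-5,0,0]},{"dr": [0,0,0],"jaw": 0,"slide": [-12,0,-5]},{"dr": [0,0,0],"jaw": 0,"slide": [-14,0,-30]},{"dr": [0,0,0],"jaw": 0,"slide": [-14,0,-80]},{"dr": [0,0,0],"jaw": 0,"slide": [0,0,-140]},{"dr": [0,0,0],"jaw": 0,"slide": [20,-30,-185]},{"dr": [0,0,0],"jaw": 0,"slide": [20,-30,-185]},{"dr": [0,0,0],"jaw": 0,"slide": [20,-30,-185]}]'

```text
clock: 30.45
position: [522.4, 194.6, 209.3]
ee_rot: [-0.084, 0.996, 0.0, -0.001]
contact_force: [-0.1, -0.1, -0.6]
gripper_width: 0.2
grasp_force: 0.0
```

```bash
python3 - <<'E'
from h import *
im,C,st=look("w21");print(st["position"],st["ee_rot"].round(3))
H,S,V=cv2.split(cv2.cvtColor(im,cv2.COLOR_BGR2HSV))
m=((H<17)&(S>150)&(V>80)).astype('u1');n,l,s,c=cv2.connectedComponentsWithStats(m)
for j in range(1,n):
    if s[j,4]>40:
        print(s[j],c[j],onz(C,*c[j],47)[:2]);P=np.array([onz(C,x,y,47)[:2] for y,x in np.argwhere(l==j)],np.float32);print(cv2.minAreaRect(P))
p=pix(C,(517.3,181.5,40)).astype(int)
g=((H>60)&(H<95)&(S>80)&(V>30)).astype('u1');n,l,s,c=cv2.connectedComponentsWithStats(g)
for j in range(1,n):
    if s[j,4]>150:
        print("green",s[j]);Q=np.array([onz(C,x,y,35)[:2] for y,x in np.argwhere(l==j)])-[517.2,182.4];d=np.linalg.norm(Q,axis=1);q=Q[(d>60)&(d<76)]
        if len(q):print("ear",d.max(),np.degrees(np.arctan2(*q.mean(0)[::-1]))%360)
w=(S<45)&(V>90);x,y=pix(C,(517.3,182,49)).astype(int);k=big(w,(x-30,y-30,x+30,y+30));print(onz(C,*cv2.minEnclosingCircle(k)[0],49),cv2.minEnclosingCircle(k)[1])
E
```

```text
[522.42897959 194.62888079 209.3310069 ] [-0.084  0.996  0.    -0.001]
[340 172  59  33 656] [373.18140244 188.67682927] [527.26834073 258.11698528]
((525.045654296875, 254.13803100585938), (73.14089965820312, 23.258441925048828), 73.83565521240234)
green [ 277  109   71   93 2875]
ear 71.87854556383165 168.09497192697668
[516.77731902 182.68158998  49.        ] 18.736692428588867
```

```bash
python3 -c "
from bench import arm
print(arm.job_done())"
```

```text
the job is handed in; nothing more can be done
None
```

I handed the job in at about 30 s on the robot clock: the green plate is seated flat over the key, the hold-down arm was pushed to its stop over the rim, and the other plates and objects were left alone. "Seated" rests on camera measurements and "at its stop" on the push force rising with no further movement; the judge's verdict wasn't shown.

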